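# Lay the mask ornaments back in their moulds

## Robot

A 6-joint arm with a two-finger parallel gripper is mounted at the origin on the work surface. World frame = base frame: x ahead of the robot, y to its left, z up, the work surface at z = 0. Lengths are in m, angles in rad, forces in N, time in s.
With the tool pointing down it reaches from about 0.275 to 1 m from the base axis. Payload 8.4 kg.
Tool frame: the origin (TCP) lies on the centre line of the jaws, within the pads' length; the fingertips stand 22 mm ahead of it and the grasp point (between the pads) lies 3 mm ahead of it (manip.tip_extent is the distance from the TCP to the fingertips, in m); z points along the fingers, y is the line along which they close (so a half turn about z gives the same grasp; the last joint's range is limited). The gripper opens to 85 mm and grips with 20 to 120 N. Pads are 22 mm wide; open, the fingers measure 114 mm over their backs; the gripper's body (76 mm by 85 mm) begins 54 mm behind the grasp point. The pads swing forward as they close: fully open they stand 13 mm farther back than shut.
Start: joints at [1.168, 0.353, 1.633, -0, 1.155, -0.002], TCP at [0.244, 0.575, 0.253] pointing down, gripper open.
Joint ranges: [-2.63, 2.63], [-0.92, 2.1], [0.06, 2.66], [-1.3, 4.44], [0, 2.69], [-3.02, 3.02]. Speed limits (rad/s): [2.22, 2.22, 2.79, 3.14, 3.14, 3.14].

## Interface

Orientations are given as a rotation vector (axis times angle).
In Python, from station import manip, eyes gives the robot as it stands.
- The arm moves only by the tool move_arm, never from a script. Its argument "plan" is a list of rows, each a list of 4 numbers: the shift along the tool's x, y, z in m, then the turn about the tool's z in degrees. In form: [[tx, ty, tz, twist], ...]. A call has 1 to 10 rows; each row shifts and turns the commanded pose from where the row before left it, along the tool's axes as they then stand; what a row does not reach is not made up. A row lasts 1/10 s, in which the tool goes at most 50 mm and 8.59 degrees, less where a joint would pass 70% of its speed; a pose out of reach is approached as far as the arm can. A call is refused whole if a number of a shift passes 0.05 or a number of a turn 8.59, either way. A call with a gripper value outside its range is refused whole. "fingers" is the finger opening in m, from 0 to 0.0854, set as the call begins (left out, the last holds). The fingers move at their own pace and stop on an object; "newtons" is the grip in N (left out, the last holds). Time passes only in rows, so rows that do not move let the fingers close. It gives the time, the measured TCP pose, the force, the opening and the grip force at its end, in the units of the state.
- manip.get_obs(): the state, without advancing time (a new reading comes with each control period).
- eyes.capture(name): name is "scene" or "top" or "wrist"; returns a dict with "color" (384x512x3 uint8, red, green, blue), "intrinsics" (3x3 intrinsics, pixels), "dist_coeffs" ([k1, k2, p1, p2, k3] as OpenCV has them; the pictures are not rectified), "R" (3x3) and "t" (3): a world point X has camera coordinates R X + t. Camera axes: x right, y down, z forward; pixel columns grow to the right and rows downward; lengths in m; the calibration is good to about 2 mm. A picture is of the moment at which its call begins. There is no depth.
- manip.sign_off(): hands the job in; it is judged then, once.
The state is a dict: "t": time; "joint_pos": joint angles; "dq": joint speeds; "effort": joint torques, N m; "ee_pos": TCP position; "ee_rot": TCP orientation; "wrist_force": force on the tool from outside, world axes, zero at the start; "torque": the same for the moment, N m; "width": finger opening in m; "finger_force": force on a finger pad.
Only numpy, scipy, OpenCV 4.12 (cv2) and the standard library are available. Lean on these libraries where they do the work, as an engineer would, in place of code of your own. Each camera call takes 0.05 s, during which the arm holds its last target. There are 200 camera calls.

## Task

The four papier-mache ornaments must dry in the plaster moulds they were pressed in: lay the large round sun, the small round rosette, the eye mask and the crescent moon each into the mould whose hollow has its own shape and size, right side up and lying flat on the floor of the hollow. Leave the jar and the jug standing where they are.

Things in the scene. Friction and masses are not known exactly. Their poses are not given: they have to be found in the camera images.
- sun: Sun: the large round piece, a disc of diameter 60 mm and 24 mm high, with twelve small ray ridges on top and a round boss of diameter 30 that brings it to 30 mm; about 80 g. Can be gripped across any diameter, any turn is right. Origin: middle of its underside, z up. Off-white papier-mache.
- rosette: Rosette: the small round piece, a disc of diameter 42 mm and 25 mm high, with six petal bumps and a centre button to 30 mm; about 50 g. Any turn is right. Origin: middle of its underside, z up. Off-white papier-mache.
- eye_mask: Small eye mask with two eye holes: 96 mm long (its x), 42 mm wide (its y). Its middle block between the eyes is 26 long, 42 wide and 30 high, with flat parallel sides: grip across it, fingers closing along y. The rest is 24 high and tapers to round ends 20 wide. About 70 g. The same after a half turn. Origin: middle of its underside, z up. Off-white papier-mache.
- moon: Off-white crescent moon, 30 mm high, 76 mm from horn to horn, 70 g. Origin: underside of the belly's middle; z up, +x to the open side. The belly is a flat-sided block 22 thick (x -11 to 11), 26 long (y): grip across it, fingers closing along x, one between the horns (free width there 30, at the tips 50). Horns curve to +x round (30, 0) at radius 30, tips at x 38, y +-30.
- sun_mould: Mould of the sun: square block 104 x 104 mm with the large round hollow, diameter 78 mm. Fixed buff plaster block 16 high; dark hollow 12 deep, its floor 4 above the bench, about 9 wider all round than the piece. Origin: bench level, straight below where the piece's origin belongs (a seated piece's origin is 4 above it); z up.
- rosette_mould: Mould of the rosette: square block 86 x 86 mm with the small round hollow, diameter 60 mm. Fixed buff plaster block 16 high; dark hollow 12 deep, its floor 4 above the bench, about 9 wider all round than the piece. Origin: bench level, straight below where the piece's origin belongs (a seated piece's origin is 4 above it); z up.
- mask_mould: Mould of the eye mask: 140 x 86 mm, oblong hollow 114 (x) by 60 (y), corners cut by 13, two eye marks; the mask lies along x, either way round. Fixed buff plaster block 16 high; dark hollow 12 deep, its floor 4 above the bench, about 9 wider all round than the piece. Origin: bench level, straight below where the piece's origin belongs (a seated piece's origin is 4 above it); z up.
- moon_mould: Mould of the moon: fixed buff plaster block 16 mm high, x -33 to 61, y +-60; dark hollow 12 deep, x -20 to 48, y +-47, floor 4 above the bench. A rim-high tongue 22 wide runs in from the +x wall to x 21: it goes between the moon's horns, both x axes alike. Origin: bench level, straight below where the moon's origin belongs (a seated moon's origin is 4 above it); z up.
- jar: Bystander: closed jar, diameter 68, 95 mm high, 0.4 kg, loose. Origin: middle of its underside.
- jug: Bystander: white plastic mug-like jug, diameter 90, 110 mm high, handle at its +y, 0.35 kg, loose. Origin: middle of its underside.
Mind the look-alikes: they are no part of the job. Leave any black or turquoise look-alike of the sun alone.

How it is judged:
At the end, for the whole second after the job is handed in: Each piece rests, released and still, in its own mould: origin within 14 mm sideways of the mould's and less than 8 mm above it (seated 4), tilt under 0.12 rad; eye mask and moon within 0.35 rad of the mould's x axis. Jar and jug upright, within 25 mm of their start (horizontal distance between sun and sun_mould below 0.014 m and z of sun in the frame of sun_mould below 0.008 m and angle between each of sun, rosette, eye_mask, moon's own z axis and vertical below 0.12 rad and linear speed of each of sun, rosette, eye_mask, moon below 0.02 m/s and horizontal distance between rosette and rosette_mould below 0.014 m and z of rosette in the frame of rosette_mould below 0.008 m and horizontal distance between eye_mask and mask_mould below 0.014 m and z of eye_mask in the frame of mask_mould below 0.008 m and angle between the x axis of eye_mask and the x axis of mask_mould, either way round below 0.35 rad and horizontal distance between moon and moon_mould below 0.014 m and z of moon in the frame of moon_mould below 0.008 m and angle between the x axis of moon and the x axis of moon_mould, either way round below 0.35 rad); the robot touches nothing.
It fails at once if the jar is pushed more than 25 mm from its place or tipped (distance of jar from where it was at the start of the episode above 0.025 m or angle between jar's own z axis and vertical above 0.3 rad).
It fails at once if the jug is pushed more than 25 mm from its place or tipped (distance of jug from where it was at the start of the episode above 0.025 m or angle between jug's own z axis and vertical above 0.3 rad).
It also fails if it takes over 99 s, if anything falls off the work surface, if the arm or the gripper's body presses on something with over 40 N, if the wrist force passes 120 N, or if a joint passes its speed limit or range.

## Working session

There is one attempt and no reset: what is moved stays moved. The work goes in short steps, Python scripts to look and compute and a tool call to move; the robot and the scene stay as the last step left them, time stands still between calls to the robot, and variables do not carry over. Pictures are saved under pics/ and viewed, at most 14 in all, crops included, and the job is handed in when it is done.

Besides the shell and the picture viewer there is one more tool, called after "Request:" as name(argument=value, ...) on one line, values as JSON. move_arm: Moves the arm, as the interface text tells. Its arguments: {"type":"object","properties":{"plan":{"type":"array","items":{"type":"array","items":{"type":"number"}}},"fingers":{"type":"number"},"newtons":{"type":"number"}},"required":["plan"]}

```bash
ls; mkdir -p pics; cat > h.py <<'E'
import numpy as np, cv2, pickle
from station import manip, eyes
from scipy.spatial.transform import Rotation as Ro
def cap(n,f):
    c=eyes.capture(n); pickle.dump(c,open(f+'.pkl','wb')); cv2.imwrite('pics/'+f+'.png',c['color'][:,:,::-1]); return c
def ray(c,uv,z):
    uv=np.asarray(uv,float).reshape(-1,1,2)
    p=cv2.undistortPoints(uv,np.array(c['intrinsics']),np.array(c['dist_coeffs'])).reshape(-1,2)
    R=np.array(c['R']);t=np.array(c['t']); C=-R.T@t
    d=np.c_[p,np.ones(len(p))]@R
    return C+d*((z-C[2])/d[:,2])[:,None]
E
python3 - <<'E'
from h import *
for n in ['scene','top']: 
    c=cap(n,n+'0'); print(n,(-np.array(c['R']).T@np.array(c['t'])).round(3))
a=cv2.imread('pics/top0.png');cv2.imwrite('pics/top0b.png',cv2.resize(a,(800,600),interpolation=cv2.INTER_CUBIC))
print({k:np.round(v,3) for k,v in manip.get_obs().items()},manip.tip_extent)
E
```

```text
pics
scene [ 1.111 -0.543  0.615]
top [ 0.377 -0.022  1.409]
{'t': np.float64(0.1), 'joint_pos': array([ 1.168,  0.354,  1.634, -0.   ,  1.155, -0.002]), 'dq': array([-0.001, -0.002, -0.003, -0.001, -0.   ,  0.001]), 'effort': array([-1.0000e-03, -6.0635e+01, -3.4282e+01,  0.0000e+00,  4.0000e-03,
       -0.0000e+00]), 'ee_pos': array([0.244, 0.575, 0.253]), 'ee_rot': array([-6.250e-01, -3.079e+00,  2.000e-03]), 'wrist_force': array([ 0.359, -0.207, -0.703]), 'torque': array([-0.073,  0.003, -0.   ]), 'finger_force': np.float64(0.0), 'width': np.float64(0.086)} 0.022
```

View pics/top0b.png

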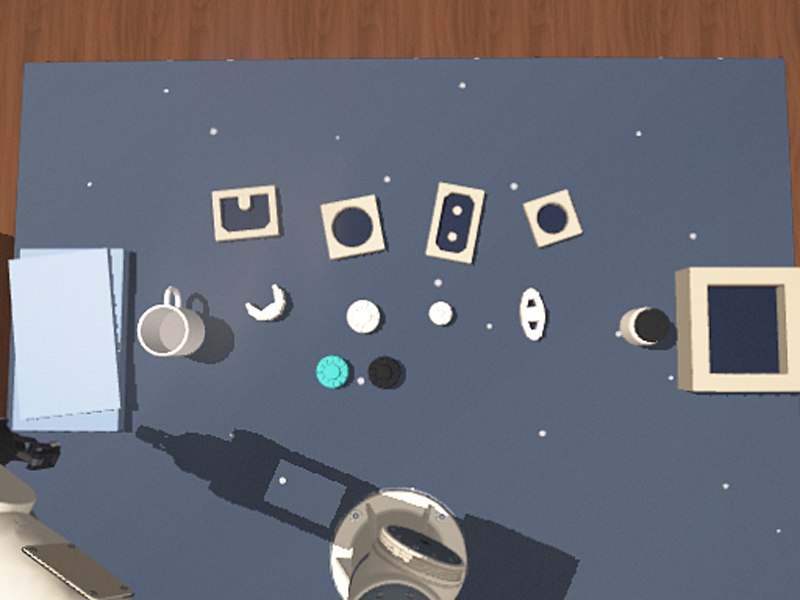

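View pics/scene0.png

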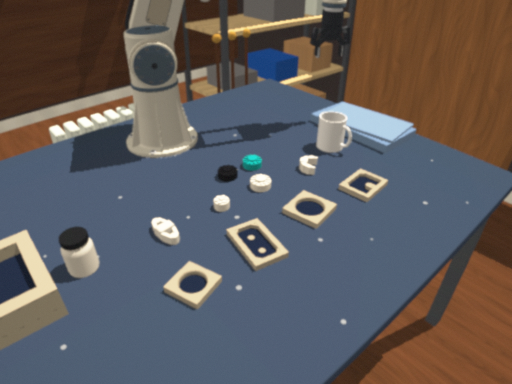

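The top view (800x600 scale) shows moon (266,303), sun (365,316), rosette (441,313) and mask (533,314). The moulds are moon (246,213), sun (353,227), mask (456,223) and rosette (553,218). The round candidates for the sun are white (365,316), turquoise (332,372), black (385,372) and the smaller white (441,313). The large off-white one at (365,316) is the sun, and the small one is the rosette.

```bash
cat > m.py <<'E'
from h import *
c=pickle.load(open('top0.pkl','rb'));im=c['color']
k=6;big=cv2.resize(im,None,fx=k,fy=k,interpolation=cv2.INTER_CUBIC)
def full(p): return (np.asarray(p,float).reshape(-1,2)+.5)/k-.5
hsv=cv2.cvtColor(big,cv2.COLOR_RGB2HSV); V=hsv[...,2].astype(int);S=hsv[...,1]
def show(name,con,z):
    P=ray(c,full(con),z)[:,:2]; (x,y),(w,h),a=cv2.minAreaRect((P*1000).astype(np.float32))
    M=cv2.moments((P*1e3).astype(np.float32)); 
    print(name,'rect',round(x,1),round(y,1),'size',round(w,1),round(h,1),'ang',round(a,1),'centroid',round(M['m10']/M['m00'],1),round(M['m01']/M['m00'],1))
    return P
m=((V>165)).astype(np.uint8)
cs,h=cv2.findContours(m,cv2.RETR_CCOMP,cv2.CHAIN_APPROX_NONE)
for i,q in enumerate(cs):
    u,v=full(q).mean(0)*1.5625
    ar=cv2.contourArea(q)/k/k
    if ar>60 and 200<u<600 and 170<v<345:
        if h[0][i][3]<0: show('blob %d,%d'%(u,v),q,.016 if v<270 else .025)
        else: show('  hole %d,%d'%(u,v),q,.016)
E
python3 m.py
python3 - <<'E'
from h import *
a=cv2.imread('pics/top0.png')[110:260,125:385];cv2.imwrite('pics/crop1.png',cv2.resize(a,(800,462),interpolation=cv2.INTER_CUBIC))
E
```

```text
blob 439,312 rect 450.6 -75.9 size 42.5 42.7 ang 45.0 centroid 450.5 -75.4
blob 362,315 rect 444.6 67.9 size 60.4 60.9 ang 0.2 centroid 444.4 67.9
blob 531,313 rect 449.3 -245.3 size 97.3 45.9 ang 7.5 centroid 449.1 -245.0
blob 267,304 rect 464.5 246.3 size 52.8 76.0 ang 35.0 centroid 461.8 244.1
blob 351,226 rect 614.0 89.9 size 106.7 105.6 ang 10.9 centroid 613.9 89.8
  hole 351,226 rect 613.7 90.3 size 78.0 77.6 ang 44.8 centroid 613.5 89.9
blob 551,217 rect 630.2 -286.8 size 88.4 89.3 ang 18.6 centroid 630.1 -286.7
  hole 551,217 rect 629.7 -286.4 size 58.6 59.9 ang 89.2 centroid 629.7 -286.1
blob 244,212 rect 640.8 294.4 size 96.9 121.8 ang 5.6 centroid 640.8 294.4
  hole 244,210 rect 640.6 294.3 size 68.0 94.9 ang 5.6 centroid 639.5 294.2
blob 454,222 rect 621.8 -103.7 size 88.1 142.6 ang 79.1 centroid 621.8 -103.6
  hole 454,222 rect 621.4 -103.5 size 60.9 114.0 ang 79.0 centroid 621.4 -103.6
```

View pics/crop1.png

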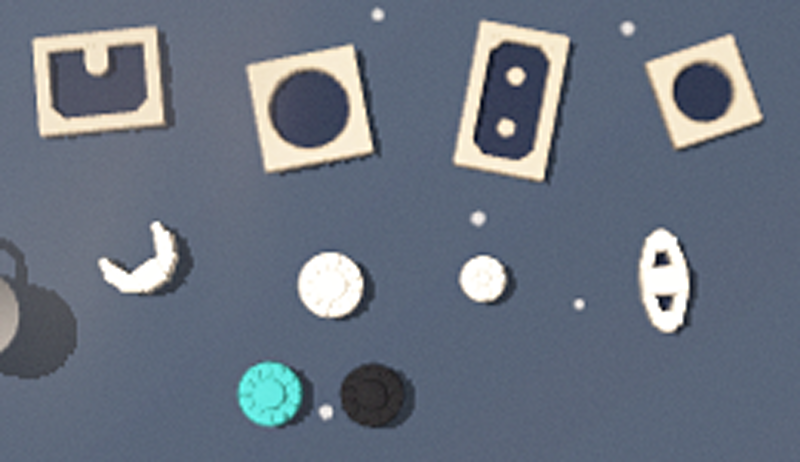

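Blob sizes match the description: sun 60, rosette 42, and so on. The crop shows the off-white large round piece at (331,285) with turquoise (270,393) and black (374,395) clearly different, and the rosette at (483,279). Moon first.

```bash
cat >> h.py <<'E'
def to(x,y,z,yaw):
    o=manip.get_obs();R=Ro.from_rotvec(o['ee_rot']).as_matrix();p=o['ee_pos']
    cur=np.degrees(np.arctan2(R[1,1],R[0,1])); d=(cur-yaw+90)%180-90
    R2=R@Ro.from_euler('z',d,degrees=True).as_matrix()
    print('t %.1f pos %s yaw %.1f q6 %.2f width %.4f tilt %.3f'%(o['t'],(p*1e3).round(1),cur,o['joint_pos'][5],o['width'],R[2,2]))
    print(' twist %.1f, then shift(mm) %s'%(d,((R2.T@(np.array([x,y,z])/1e3-p))*1e3).round(1)))
E
python3 -c "
from h import *
print([a for a in dir(manip) if a[0]!='_'])
to(440,225,200,35)"
```

```text
['PlanningError', 'get_obs', 'sign_off', 'tip_extent']
t 0.1 pos [243.7 575.1 252.7] yaw 67.0 q6 -0.00 width 0.0856 tilt -1.000
 twist 32.0, then shift(mm) [-399.4  -40.    53. ]
```

Request:
move_arm(plan=[[0,0,0,8],[0,0,0,8],[0,0,0,8],[0,0,0,8],[-0.04,-0.004,0.005,0],[-0.04,-0.004,0.005,0],[-0.04,-0.004,0.005,0],[-0.04,-0.004,0.005,0],[-0.04,-0.004,0.005,0],[-0.04,-0.004,0.005,0]], fingers=0.085)

```text
t: 1.1
ee_pos: [0.3624, 0.3636, 0.2229]
ee_rot: [-1.449, -2.787, 0.001]
wrist_force: [0.9, -0.1, 1.0]
width: 0.0852
finger_force: 0.0
```

Request:
move_arm(plan=[[-0.04,-0.004,0.005,0],[-0.04,-0.004,0.005,0],[-0.04,-0.004,0.005,0],[-0.04,-0.004,0.005,0],[0,0,0,0],[0,0,0,0]])

```text
t: 1.7
ee_pos: [0.4408, 0.2243, 0.203]
ee_rot: [-1.453, -2.785, 0.001]
wrist_force: [0.5, 0.4, -0.5]
width: 0.0852
finger_force: 0.0
```

```bash
python3 -c "
from h import *
to(440,225,200,35)
c=cap('wrist','w1'); print((-np.array(c['R']).T@np.array(c['t'])).round(3))"
```

```text
t 1.7 pos [440.8 224.3 203. ] yaw 34.9 q6 -0.14 width 0.0852 tilt -1.000
 twist -0.1, then shift(mm) [ 1.1 -0.2  3. ]
[0.401 0.283 0.323]
```

View pics/w1.png

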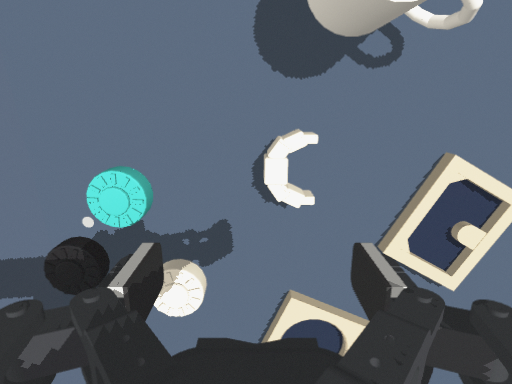

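The wrist view shows the moon at (290,168), open side to the right, with the belly at x≈276. Now I'll measure it on its top plane.

```bash
cat > w.py <<'E'
from h import *
# measure white blobs near pixel in wrist pic
def blob(f,uv,z,thr=215):
    c=pickle.load(open(f+'.pkl','rb'));im=c['color']
    m=(im.min(2)>thr).astype(np.uint8)
    cs,_=cv2.findContours(m,cv2.RETR_EXTERNAL,cv2.CHAIN_APPROX_NONE)
    q=min((q for q in cs if cv2.contourArea(q)>200),key=lambda q:np.hypot(*(q.reshape(-1,2).mean(0)-uv)))
    P=ray(c,q.reshape(-1,2),z)[:,:2]*1e3
    r=cv2.minAreaRect(P.astype(np.float32)); (cx,cy),rad=cv2.minEnclosingCircle(P.astype(np.float32))
    print(f,thr,'rect',np.round(r[0],1),np.round(r[1],1),round(r[2],1),'circ',round(cx,1),round(cy,1),round(rad,1))
    return P
if __name__=='__main__':
    for t in (180,215,235):
        P=blob('w1',(290,168),.03,t)
E
python3 w.py
```

```text
w1 180 rect [463.3 247.2] [48.3 72.7] 35.1 circ 470.8 252.3 36.4
w1 215 rect [463.6 247. ] [47.2 71.9] 34.2 circ 471.7 252.5 36.0
w1 235 rect [463.7 247. ] [46.8 71.8] 34.4 circ 471.1 252.1 35.9
```

```bash
python3 -c "
from h import *
c=pickle.load(open('w1.pkl','rb'));K=np.array(c['intrinsics']);print(K.round(1),np.array(c['R']).round(3))
a=cv2.imread('pics/w1.png')[220:384,90:430];cv2.imwrite('pics/c2.png',cv2.resize(a,None,fx=2.35,fy=2.35,interpolation=cv2.INTER_CUBIC))
to(452.5,239.5,100,34.8)"
```

```text
[[319.8   0.  256.8]
 [  0.  319.8 190.3]
 [  0.    0.    1. ]] [[ 0.82   0.572  0.001]
 [ 0.55  -0.788  0.277]
 [ 0.159 -0.226 -0.961]]
t 1.8 pos [440.6 225.1 203.2] yaw 35.0 q6 -0.14 width 0.0851 tilt -1.000
 twist 0.2, then shift(mm) [  5.   18.1 103.2]
```

View pics/c2.png

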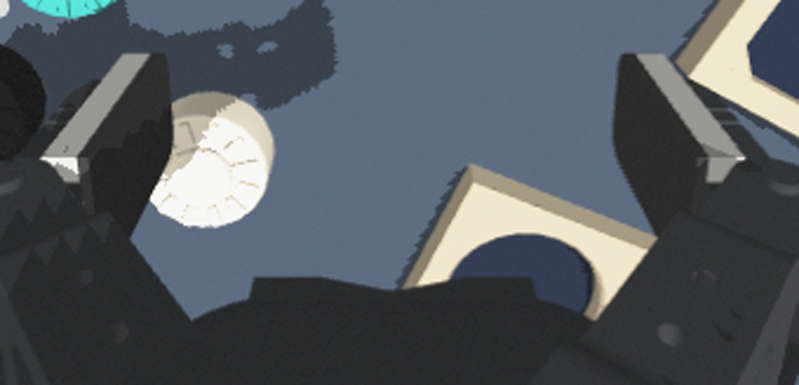

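Request:
move_arm(plan=[[0.0017,0.006,0.034,0],[0.0017,0.006,0.034,0],[0.0017,0.006,0.034,0],[0,0,0,0],[0,0,0,0]], fingers=0.055)

```text
t: 2.25
ee_pos: [0.4518, 0.2403, 0.1014]
ee_rot: [-1.447, -2.787, 0.002]
wrist_force: [-0.3, -0.3, 0.5]
width: 0.0551
finger_force: 0.0
```

```bash
python3 -c "
from h import *
to(452.5,239.5,34,34.8)
cap('wrist','w2')"
```

```text
t 2.2 pos [451.8 240.3 101.4] yaw 35.1 q6 -0.13 width 0.0551 tilt -1.000
 twist 0.3, then shift(mm) [-1.1  0.3 67.4]
```

View pics/w2.png

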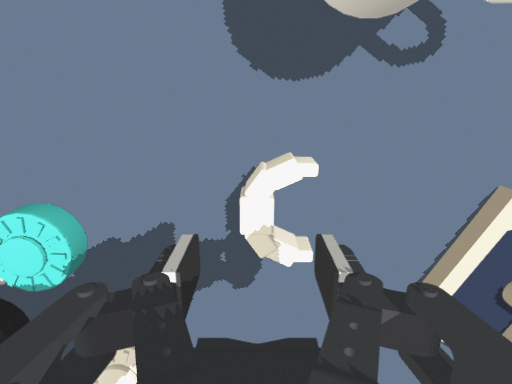

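The moon's belly is at (257,212), centred between the fingers at columns 198 and 317.

```bash
python3 -c "
from h import *
c=pickle.load(open('w2.pkl','rb'))
print(ray(c,[(257,212),(240,195),(240,233),(273,231)],.03).round(4))"
```

```text
[[0.4515 0.2416 0.03  ]
 [0.4363 0.2447 0.03  ]
 [0.4508 0.2235 0.03  ]
 [0.4675 0.2369 0.03  ]]
```

Request:
move_arm(plan=[[-0.001,0,0.022,0],[0,0,0.022,0],[0,0,0.013,0],[0,0,0.01,0],[0,0,0,0],[0,0,0,0]])

```text
t: 2.9
ee_pos: [0.4535, 0.2389, 0.0349]
ee_rot: [1.45, 2.787, 0.001]
wrist_force: [-0.7, -0.6, -0.7]
width: 0.0551
finger_force: 0.0
```

Request:
move_arm(plan=[[0.002,0,0,0],[0,0,0,0],[0,0,0,0],[0,0,0,0],[0,0,0,0],[0,0,0,0]], fingers=0, newtons=35)

```text
t: 3.5
ee_pos: [0.4523, 0.2406, 0.035]
ee_rot: [1.45, 2.787, 0.001]
wrist_force: [-2.0, 0.7, 6.3]
width: 0.0212
finger_force: 34.7
```

Request:
move_arm(plan=[[0,0,-0.01,0],[0,0,-0.03,0],[0,0,-0.03,0],[0,0,0,0]])

```text
t: 3.9
ee_pos: [0.4541, 0.2414, 0.1082]
ee_rot: [1.448, 2.784, 0.008]
wrist_force: [0.1, 0.2, -0.8]
width: 0.0215
finger_force: 34.6
```

```bash
python3 -c "
from h import *
to(626.8,293,90,5.6)
cap('wrist','w3')"
```

```text
t 3.9 pos [454.1 241.4 108.2] yaw 35.0 q6 -0.13 width 0.0215 tilt -1.000
 twist 29.4, then shift(mm) [ 34.4 176.8  19.3]
```

View pics/w3.png

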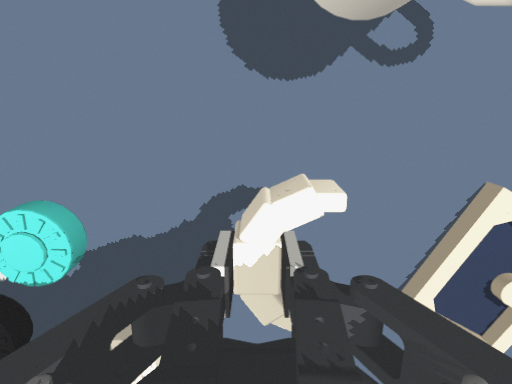

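The moon is held squarely (belly at (258,265) between the pads). Carry it to its mould.

Request:
move_arm(plan=[[0,0,0,7.35],[0,0,0,7.35],[0,0,0,7.35],[0,0,0,7.35],[0.0086,0.044,0.005,0],[0.0086,0.044,0.005,0],[0.0086,0.044,0.005,0],[0.0086,0.044,0.005,0],[0,0,0,0],[0,0,0,0]])

```text
t: 4.95
ee_pos: [0.6233, 0.2914, 0.0824]
ee_rot: [-2.109, -2.327, 0.004]
wrist_force: [0.3, 0.7, -1.3]
width: 0.0213
finger_force: 34.8
```

```bash
python3 -c "
from h import *
to(626.8,293,39.5,5.6)
cap('wrist','w4');"
```

```text
t 5.0 pos [623.3 291.4  82.4] yaw 5.6 q6 0.34 width 0.0213 tilt -1.000
 twist 0.0, then shift(mm) [ 1.3  3.8 42.9]
```

View pics/w4.png

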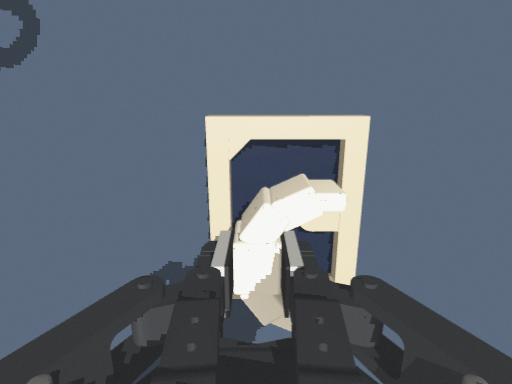

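The moon hangs over its hollow, whose rim corners are (207,117) and (368,117). I'll check the mould position from these.

```bash
python3 -c "
from h import *
c=pickle.load(open('w4.pkl','rb'))
P=ray(c,[(207,117),(368,117)],.016)*1e3;print(P.round(1))
a=np.radians(5.6)
for x,y in((-33,60),(61,60)): print(626.8+x*np.cos(a)-y*np.sin(a),293+x*np.sin(a)+y*np.cos(a))"
```

```text
[[589.2 349.   16. ]
 [680.3 357.9  16. ]]
588.1025218150505 349.493408306858
681.6538974133426 358.66620088421803
```

Request:
move_arm(plan=[[0.0013,0.004,0.01,0],[0,0,0.012,0],[0,0,0.01,0],[0,0,0.005,0],[0,0,0,0],[0,0,0,0]])

```text
t: 5.6
ee_pos: [0.6275, 0.2936, 0.0472]
ee_rot: [-2.109, -2.328, 0.0]
wrist_force: [0.1, -0.3, -0.5]
width: 0.0215
finger_force: 34.8
```

Request:
move_arm(plan=[[0,0,0.004,0],[0,0,0.0035,0],[0,0,0,0],[0,0,0,0]])

```text
t: 6.0
ee_pos: [0.6275, 0.2935, 0.0397]
ee_rot: [-2.109, -2.328, 0.0]
wrist_force: [-0.5, 0.9, -0.7]
width: 0.0208
finger_force: 34.8
```

Request:
move_arm(plan=[[0,0,0,0],[0,0,0,0],[0,0,-0.01,0],[0,0,-0.04,0],[0,0,-0.04,0],[0,0,-0.04,0],[0,0,0,0]], fingers=0.05)

```text
t: 6.7
ee_pos: [0.6309, 0.2951, 0.1774]
ee_rot: [2.107, 2.325, 0.016]
wrist_force: [0.1, 0.4, 0.4]
width: 0.0502
finger_force: 0.0
```

```bash
python3 -c "
from h import *
cap('wrist','w5')
to(449,-246,150,97.5)"
```

```text
t 6.8 pos [629.6 294.4 174.3] yaw 5.6 q6 0.34 width 0.0503 tilt -1.000
 twist 88.1, then shift(mm) [-249.7  512.3   21.6]
```

View pics/w5.png

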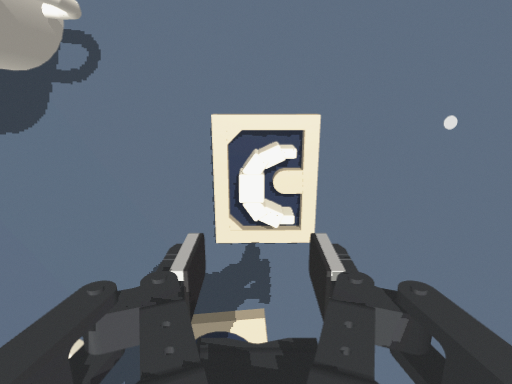

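The moon lies flat in its hollow (258,185) with the tongue between its horns. Next, the sun.

```bash
python3 -c "
from h import *
to(425,55,170,45)"
```

```text
t 6.8 pos [629.6 294.4 174.3] yaw 5.6 q6 0.34 width 0.0503 tilt -1.000
 twist -39.4, then shift(mm) [ -24.6 -314.     2.3]
```

Request:
move_arm(plan=[[0,0,0,-7.9],[0,0,0,-7.9],[0,0,0,-7.9],[0,0,0,-7.9],[0,0,0,-7.8],[-0.004,-0.045,0,0],[-0.004,-0.045,0,0],[-0.004,-0.045,0,0],[-0.004,-0.045,0,0],[-0.004,-0.045,0,0]], fingers=0.085)

```text
t: 7.75
ee_pos: [0.4807, 0.1189, 0.169]
ee_rot: [-1.2, -2.902, 0.001]
wrist_force: [-0.5, 0.4, 0.5]
width: 0.0854
finger_force: 0.0
```

Request:
move_arm(plan=[[-0.003,-0.045,0,0],[-0.002,-0.045,0,0],[0,0,0,0],[0,0,0,0]])

```text
t: 8.15
ee_pos: [0.422, 0.0524, 0.1696]
ee_rot: [-1.204, -2.902, 0.0]
wrist_force: [-0.3, -0.1, 0.0]
width: 0.0854
finger_force: 0.0
```

```bash
python3 -c "
from w import *
cap('wrist','w6')
for t in (180,215,235): blob('w6',(255,170),.025,t)
to(444.6,68,50,45)"
```

```text
w6 180 rect [443.5  68.5] [58.1 58.2] 88.4 circ 443.1 68.8 30.1
w6 215 rect [443.7  67.9] [57.7 57.2] 44.9 circ 443.7 68.3 29.3
w6 235 rect [444.   68.2] [56.8 57.2] 44.8 circ 443.6 68.1 28.9
t 8.2 pos [422.9  53.  169.8] yaw 45.0 q6 -0.66 width 0.0856 tilt -1.000
 twist -0.0, then shift(mm) [ -4.7  25.9 119.8]
```

View pics/w6.png

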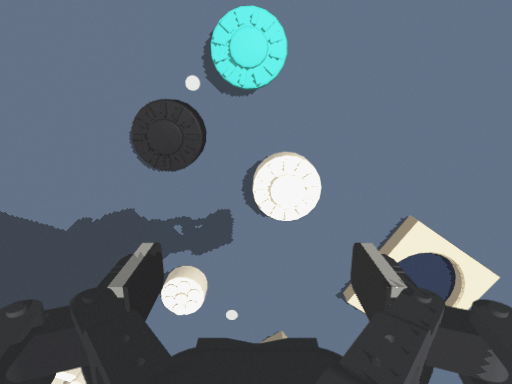

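The turquoise sun is at (249,47), the black at (168,135), and the off-white large sun with ridges and boss at (287,187). That last one is the target, and the rosette is at (184,291).

```bash
python3 -c "
from w import *
to(444,68.2,29,45)"
```

```text
t 8.2 pos [422.9  53.  169.8] yaw 45.0 q6 -0.66 width 0.0856 tilt -1.000
 twist -0.0, then shift(mm) [ -4.1  25.6 140.8]
```

Request:
move_arm(plan=[[-0.002,0.013,0.03,0],[-0.002,0.013,0.03,0],[0,0,0.025,0],[0,0,0.025,0],[0,0,0.02,0],[0,0,0.01,0],[0,0,0,0],[0,0,0,0]])

```text
t: 9.0
ee_pos: [0.4444, 0.0689, 0.03]
ee_rot: [1.201, 2.903, 0.0]
wrist_force: [-0.3, 0.2, 0.9]
width: 0.0848
finger_force: 0.0
```

```bash
python3 -c "
from w import *
to(444,68.2,29,45)"
```

```text
t 9.0 pos [444.4  68.9  30. ] yaw 45.1 q6 -0.64 width 0.0848 tilt -1.000
 twist 0.1, then shift(mm) [-0.2 -0.8  1. ]
```

Request:
move_arm(plan=[[0,0,0.001,0],[0,0,0,0],[0,0,0,0],[0,0,0,0],[0,0,0,0],[0,0,0,0]], fingers=0, newtons=35)

```text
t: 9.6
ee_pos: [0.4445, 0.0687, 0.0298]
ee_rot: [1.201, 2.901, 0.002]
wrist_force: [-1.6, 1.5, 6.9]
width: 0.0585
finger_force: 35.9
```

Request:
move_arm(plan=[[0,0,-0.01,0],[0,0,-0.03,0],[0,0,-0.03,0],[0,0,0,0],[0,0,0,0]])

```text
t: 10.1
ee_pos: [0.4445, 0.0686, 0.0999]
ee_rot: [1.201, 2.901, 0.002]
wrist_force: [-0.5, -0.6, -1.1]
width: 0.0585
finger_force: 38.2
```

```bash
python3 -c "
from w import *
cap('wrist','w7')
to(613.8,90,60,45)"
```

```text
t 10.2 pos [443.8  68.5  99. ] yaw 45.0 q6 -0.64 width 0.0585 tilt -1.000
 twist 0.0, then shift(mm) [-105.   135.4   39.1]
```

View pics/w7.png

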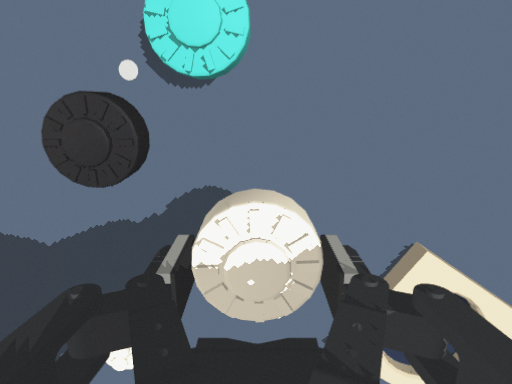

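The off-white sun is held level at (257,255).

Request:
move_arm(plan=[[-0.021,0.027,0,0],[-0.021,0.027,0.007,0],[-0.021,0.027,0.007,0],[-0.021,0.027,0.007,0],[-0.021,0.0274,0.007,0],[0,0,0.006,0],[0,0,0,0],[0,0,0,0]])

```text
t: 10.95
ee_pos: [0.6119, 0.0898, 0.0635]
ee_rot: [-1.2, -2.9, 0.003]
wrist_force: [-0.1, 1.3, -1.4]
width: 0.0585
finger_force: 38.2
```

```bash
python3 -c "
from w import *
to(613.8,90,34.5,45)"
```

```text
t 10.9 pos [611.9  89.8  63.5] yaw 45.0 q6 -0.64 width 0.0585 tilt -1.000
 twist 0.0, then shift(mm) [-1.3  1.6 29. ]
```

Request:
move_arm(plan=[[-0.001,0.0015,0.007,0],[0,0,0.007,0],[0,0,0.007,0],[0,0,0.005,0],[0,0,0.003,0],[0,0,0,0],[0,0,0,0]])

```text
t: 11.65
ee_pos: [0.6157, 0.0905, 0.0358]
ee_rot: [1.201, 2.903, 0.0]
wrist_force: [-0.1, -0.3, -1.2]
width: 0.0584
finger_force: 38.2
```

Request:
move_arm(plan=[[0,0,0,0],[0,0,0,0],[0,0,0,0],[0,0,-0.01,0],[0,0,-0.04,0],[0,0,-0.04,0],[0,0,-0.04,0],[0,0,0,0]], fingers=0.085)

```text
t: 12.45
ee_pos: [0.6191, 0.091, 0.1726]
ee_rot: [1.198, 2.895, 0.008]
wrist_force: [1.1, -0.2, -0.0]
width: 0.0846
finger_force: 0.0
```

```bash
python3 -c "
from w import *
cap('wrist','w8')
to(432,-96,170,45)"
```

```text
t 12.5 pos [617.7  90.8 169.8] yaw 45.0 q6 -0.64 width 0.0850 tilt -1.000
 twist 0.0, then shift(mm) [  -0.8 -263.4   -1.6]
```

View pics/w8.png

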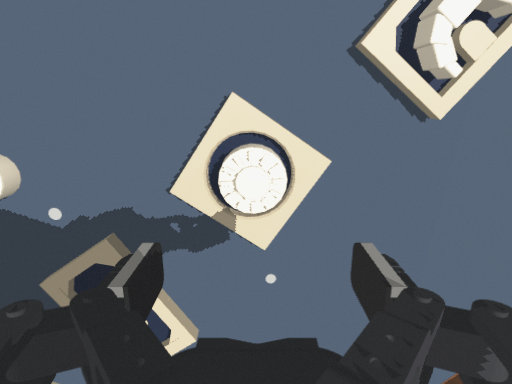

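The sun sits in its hollow at (253,180). I'll check it numerically and go on to the rosette.

Request:
move_arm(plan=[[0,-0.044,0,0],[0,-0.044,0,0],[0,-0.044,0,0],[0,-0.044,0,0],[0,-0.044,0,0],[0,-0.044,0,0],[0,0,0,0],[0,0,0,0]])

```text
t: 13.3
ee_pos: [0.4284, -0.0968, 0.1656]
ee_rot: [-1.204, -2.901, -0.0]
wrist_force: [1.1, 0.7, -0.5]
width: 0.0853
finger_force: 0.0
```

```bash
python3 -c "
from w import *
blob('w8',(253,180),.028,215)
cap('wrist','w9')
c=pickle.load(open('w9.pkl','rb'));x=np.array(c['R'])@[.4505,-.0755,.025]+c['t'];uv=(np.array(c['intrinsics'])@(x/x[2]))[:2];print(uv)
for t in (180,215,235): blob('w9',uv,.025,t)
to(450.5,-75.5,29,45)"
```

```text
w8 215 rect [616.5  91.1] [57.3 56.5] 44.8 circ 616.5 91.0 29.2
[292.25627692 185.99986851]
w9 180 rect [448.5 -74.5] [41.4 43.6] 44.9 circ 448.0 -75.5 22.8
w9 215 rect [448.6 -75. ] [40.8 42.9] 45.4 circ 448.6 -75.1 22.0
w9 235 rect [449.9 -75.6] [40.2 40.3] 88.9 circ 449.6 -75.0 21.3
t 13.3 pos [429.2 -96.3 165.7] yaw 45.0 q6 -1.01 width 0.0850 tilt -1.000
 twist -0.0, then shift(mm) [ -0.3  29.7 136.7]
```

Request:
move_arm(plan=[[0,0.0145,0.03,0],[0,0.0145,0.03,0],[0,0,0.025,0],[0,0,0.025,0],[0,0,0.02,0],[0,0,0.0055,0],[0,0,0,0],[0,0,0,0]])

```text
t: 14.15
ee_pos: [0.4503, -0.0755, 0.0308]
ee_rot: [1.2, 2.903, 0.0]
wrist_force: [-0.3, 1.6, 0.6]
width: 0.0852
finger_force: 0.0
```

Request:
move_arm(plan=[[0,0,0,0],[0,0,0,0],[0,0,0,0],[0,0,0,0],[0,0,0,0],[0,0,0,0],[0,0,0,0]], fingers=0, newtons=35)

```text
t: 14.85
ee_pos: [0.45, -0.0759, 0.0311]
ee_rot: [1.201, 2.902, 0.0]
wrist_force: [-1.6, 1.3, 9.7]
width: 0.041
finger_force: 34.1
```

Request:
move_arm(plan=[[0,0,-0.01,0],[0,0,-0.03,0],[0,0,-0.03,0],[0,0,0,0],[0,0,0,0]])

```text
t: 15.35
ee_pos: [0.45, -0.0759, 0.1012]
ee_rot: [1.201, 2.901, 0.001]
wrist_force: [0.7, -0.2, -0.3]
width: 0.0403
finger_force: 35.7
```

```bash
python3 -c "
from w import *
to(629.8,-286.4,65,20)"
```

```text
t 15.3 pos [450.  -75.9 101.2] yaw 45.0 q6 -0.96 width 0.0403 tilt -1.000
 twist 25.0, then shift(mm) [-259.3   96.9   36.6]
```

Request:
move_arm(plan=[[0,0,0,8.4],[0,0,0,8.3],[0,0,0,8.3],[-0.043,0.016,0,0],[-0.043,0.016,0,0],[-0.043,0.016,0,0],[-0.043,0.016,0.01,0],[-0.043,0.016,0.01,0],[-0.043,0.016,0.01,0],[0,0,0,0]])

```text
t: 16.35
ee_pos: [0.63, -0.289, 0.0671]
ee_rot: [1.804, 2.572, -0.001]
wrist_force: [0.3, -0.4, -1.1]
width: 0.0407
finger_force: 35.8
```

Request:
move_arm(plan=[[0,0,0,0],[0,0,0,0]])

```text
t: 16.55
ee_pos: [0.6268, -0.2843, 0.069]
ee_rot: [-1.799, -2.572, 0.001]
wrist_force: [-0.5, 0.3, 0.0]
width: 0.0406
finger_force: 35.8
```

```bash
python3 -c "
from w import *
to(629.8,-286.4,35.5,20)"
```

```text
t 16.6 pos [ 626.8 -284.3   69. ] yaw 20.0 q6 -0.78 width 0.0406 tilt -1.000
 twist 0.0, then shift(mm) [-3.1  2.2 33.5]
```

Request:
move_arm(plan=[[-0.002,0.0015,0.008,0],[0,0,0.008,0],[0,0,0.008,0],[0,0,0.006,0],[0,0,0.002,0],[0,0,0,0],[0,0,0,0]])

```text
t: 17.25
ee_pos: [0.6304, -0.2867, 0.0384]
ee_rot: [1.801, 2.574, 0.0]
wrist_force: [0.0, 0.7, -0.4]
width: 0.0402
finger_force: 35.8
```

```bash
python3 -c "
from w import *
to(629.8,-286.4,35.5,20)"
```

```text
t 17.2 pos [ 630.4 -286.7   38.4] yaw 20.0 q6 -0.78 width 0.0402 tilt -1.000
 twist 0.0, then shift(mm) [ 0.5 -0.4  2.9]
```

Request:
move_arm(plan=[[0,0,0.0025,0],[0,0,0,0],[0,0,0,0]])

```text
t: 17.55
ee_pos: [0.6302, -0.2867, 0.0358]
ee_rot: [1.801, 2.574, 0.0]
wrist_force: [0.3, -0.5, -0.3]
width: 0.0403
finger_force: 35.8
```

Request:
move_arm(plan=[[0,0,0,0],[0,0,0,0],[0,0,0,0],[0,0,-0.01,0],[0,0,-0.04,0],[0,0,-0.04,0],[0,0,-0.04,0],[0,0,0,0]], fingers=0.085)

```text
t: 18.35
ee_pos: [0.6336, -0.2882, 0.1733]
ee_rot: [1.795, 2.565, 0.003]
wrist_force: [-0.1, -0.8, -0.5]
width: 0.085
finger_force: 0.0
```

```bash
python3 -c "
from w import *
cap('wrist','w10')
c=pickle.load(open('w10.pkl','rb'));x=np.array(c['R'])@[.6298,-.2864,.028]+c['t'];uv=(np.array(c['intrinsics'])@(x/x[2]))[:2];print(uv)
for t in (215,235): blob('w10',uv,.029,t)
to(449,-222,170,-82.5)"
```

```text
[251.48061874 179.64426875]
w10 215 rect [ 630.6 -286.2] [39.3 39.2] 64.8 circ 630.5 -286.0 20.2
w10 235 rect [ 630.8 -286.5] [38.5 38.8] 19.9 circ 630.7 -286.2 20.0
t 18.4 pos [ 632.2 -287.5  170.2] yaw 20.0 q6 -0.78 width 0.0851 tilt -1.000
 twist -77.5, then shift(mm) [173.1  88.9  -1.1]
```

Request:
move_arm(plan=[[0,0,0,-7.8],[0,0,0,-7.8],[0,0,0,-7.8],[0,0,0,-7.8],[0,0,0,-7.8],[0,0,0,-7.7],[0,0,0,-7.7],[0,0,0,-7.7],[0,0,0,-7.7],[0,0,0,-7.7]])

```text
t: 19.4
ee_pos: [0.6295, -0.2863, 0.1647]
ee_rot: [0.215, -3.133, -0.001]
wrist_force: [-0.2, 0.3, -0.8]
width: 0.085
finger_force: 0.0
```

```bash
python3 -c "
from w import *
to(449,-246,170,97.5)"
```

```text
t 19.4 pos [ 629.5 -286.3  164.7] yaw 97.9 q6 -2.14 width 0.0850 tilt -1.000
 twist 0.4, then shift(mm) [173.7  63.5  -5. ]
```

Request:
move_arm(plan=[[0.043,0.016,-0.001,0],[0.043,0.016,-0.001,0],[0.043,0.016,-0.001,0],[0.044,0.016,-0.001,0],[0,0,0,0],[0,0,0,0]])

```text
t: 20.0
ee_pos: [0.4496, -0.2457, 0.1696]
ee_rot: [0.205, -3.135, -0.0]
wrist_force: [1.4, 0.2, -0.3]
width: 0.0852
finger_force: 0.0
```

```bash
python3 -c "
from w import *
cap('wrist','w11')
c=pickle.load(open('w11.pkl','rb'));x=np.array(c['R'])@[.449,-.246,.028]+c['t'];uv=(np.array(c['intrinsics'])@(x/x[2]))[:2];print(uv)
for z in (.024,.03):
  for t in (180,215,235): blob('w11',uv,z,t)
to(449,-246,50,97.5)"
```

```text
[255.53360036 183.40236648]
w11 180 rect [ 447.6 -245.9] [95.6 42.7] 6.2 circ 447.8 -247.7 47.9
w11 215 rect [ 448.  -246.1] [94.8 42.1] 6.2 circ 448.1 -246.8 47.5
w11 235 rect [ 448.4 -246.2] [94.1 41.8] 4.4 circ 448.5 -246.7 47.1
w11 180 rect [ 446.1 -246.1] [93.4 41.7] 6.2 circ 446.3 -247.9 46.8
w11 215 rect [ 446.5 -246.3] [92.6 41.2] 6.2 circ 446.5 -247.0 46.4
w11 235 rect [ 446.9 -246.4] [92.  40.9] 4.4 circ 446.9 -246.9 46.0
t 20.1 pos [ 450.9 -246.2  169.9] yaw 97.5 q6 -2.20 width 0.0850 tilt -1.000
 twist 0.0, then shift(mm) [  1.9   0.5 119.9]
```

View pics/w11.png

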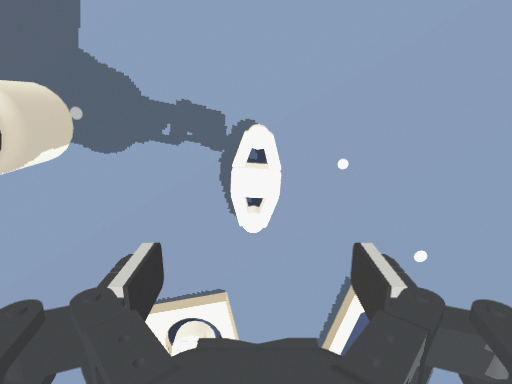

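The mask lies at (256,180), with its middle block at (256,184) between the eye holes. The jar, at (30,135) on the left, is clear of the fingers.

Request:
move_arm(plan=[[0.002,0.0003,0.03,1.0],[0,0,0.03,0],[0,0,0.025,0],[0,0,0.025,0],[0,0,0.02,0],[0,0,0.0085,0],[0,0,0,0],[0,0,0,0]])

```text
t: 20.85
ee_pos: [0.4492, -0.2461, 0.0316]
ee_rot: [-0.179, 3.136, -0.001]
wrist_force: [-0.3, -1.0, -0.1]
width: 0.0848
finger_force: 0.0
```

Request:
move_arm(plan=[[0,0,0,0],[0,0,0,0],[0,0,0,0],[0,0,0,0],[0,0,0,0],[0,0,0,0],[0,0,0,0]], fingers=0, newtons=35)

```text
t: 21.55
ee_pos: [0.4488, -0.2461, 0.0322]
ee_rot: [-0.179, 3.135, -0.001]
wrist_force: [-1.1, 0.7, 7.0]
width: 0.0413
finger_force: 35.7
```

Request:
move_arm(plan=[[0,0,-0.01,0],[0,0,-0.03,0],[0,0,-0.03,0],[0,0,0,0],[0,0,0,0]])

```text
t: 22.05
ee_pos: [0.4487, -0.246, 0.1022]
ee_rot: [-0.179, 3.135, -0.002]
wrist_force: [-0.6, 0.1, -1.6]
width: 0.0412
finger_force: 36.8
```

```bash
python3 -c "
from w import *
to(621.4,-103.5,70,79)"
```

```text
t 22.1 pos [ 448.7 -246.   102.2] yaw 96.5 q6 -2.19 width 0.0412 tilt -1.000
 twist 17.5, then shift(mm) [-142.3  172.9   32.4]
```

Request:
move_arm(plan=[[0,0,0,8.5],[0,0,0,8.5],[-0.024,0.029,0,0.5],[-0.024,0.029,0,0],[-0.024,0.029,0,0],[-0.024,0.029,0.01,0],[-0.023,0.029,0.01,0],[-0.023,0.028,0.01,0],[0,0,0,0],[0,0,0,0]])

```text
t: 23.05
ee_pos: [0.6194, -0.102, 0.0696]
ee_rot: [-0.297, -3.124, -0.0]
wrist_force: [0.1, 0.1, -1.5]
width: 0.0416
finger_force: 36.7
```

Request:
move_arm(plan=[[0,0,0,0]])

```text
t: 23.15
ee_pos: [0.6191, -0.1031, 0.0705]
ee_rot: [-0.3, -3.125, 0.0]
wrist_force: [0.5, 0.4, -0.4]
width: 0.0415
finger_force: 36.7
```

```bash
python3 -c "
from w import *
to(621.4,-103.5,36.5,79)"
```

```text
t 23.1 pos [ 619.1 -103.1   70.5] yaw 79.0 q6 -1.55 width 0.0415 tilt -1.000
 twist 0.0, then shift(mm) [-2.5  0.  34. ]
```

Request:
move_arm(plan=[[-0.0015,0,0.008,0],[0,0,0.008,0],[0,0,0.008,0],[0,0,0.006,0],[0,0,0.002,0],[0,0,0,0],[0,0,0,0]])

```text
t: 23.85
ee_pos: [0.622, -0.103, 0.0394]
ee_rot: [0.3, 3.127, -0.0]
wrist_force: [0.9, -0.0, -0.1]
width: 0.0417
finger_force: 36.7
```

```bash
python3 -c "
from w import *
to(621.4,-103.5,36.5,79)"
```

```text
t 23.9 pos [ 622.  -103.    39.4] yaw 79.0 q6 -1.55 width 0.0417 tilt -1.000
 twist 0.0, then shift(mm) [ 0.5 -0.6  2.9]
```

Request:
move_arm(plan=[[0,0,0.0025,0],[0,0,0,0],[0,0,0,0]])

```text
t: 24.15
ee_pos: [0.622, -0.103, 0.0369]
ee_rot: [0.3, 3.127, -0.0]
wrist_force: [0.5, -1.4, -1.3]
width: 0.0417
finger_force: 36.7
```

Request:
move_arm(plan=[[0,0,0,0],[0,0,0,0],[0,0,0,0],[0,0,-0.01,0],[0,0,-0.04,0],[0,0,-0.04,0],[0,0,-0.04,0],[0,0,-0.04,0],[0,0,0,0],[0,0,0,0]], fingers=0.085)

```text
t: 25.15
ee_pos: [0.6224, -0.1031, 0.2086]
ee_rot: [0.3, 3.124, -0.0]
wrist_force: [-0.2, 0.1, -0.6]
width: 0.0849
finger_force: 0.0
```

```bash
python3 -c "
from w import *
c=cap('wrist','w12')
x=np.array(c['R'])@[.6214,-.1035,.028]+c['t'];uv=(np.array(c['intrinsics'])@(x/x[2]))[:2]
for t in (215,235): blob('w12',uv,.029,t)
cap('scene','s2')
a=cv2.imread('pics/w12.png');b=cv2.imread('pics/s2.png')[140:340,130:400]
b=cv2.resize(b,(400,296));a=cv2.resize(a,(400,300))[:296];cv2.imwrite('pics/fin.png',cv2.resize(np.hstack([a,b]),(800,296)))
to(621,-103,200,79)"
```

```text
w12 215 rect [ 639.3 -105.4] [39.5 57.5] 77.2 circ 636.7 -105.2 31.4
w12 235 rect [ 623.  -101.4] [38.2 22.2] 77.0 circ 623.1 -101.6 21.0
t 25.2 pos [ 621.2 -102.9  206.1] yaw 79.0 q6 -1.55 width 0.0848 tilt -1.000
 twist 0.0, then shift(mm) [ 0.1 -0.1  6.1]
```

View pics/fin.png

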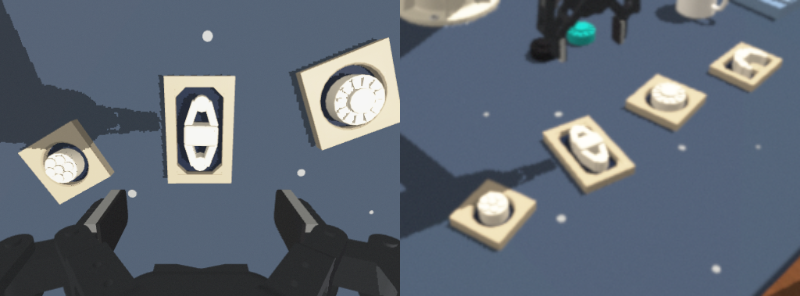

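The mask lies flat in its hollow (200,133), with the rosette (65,163) and sun (358,100) in theirs. The scene view shows all four pieces seated and the arm clear.

```bash
python3 -c "
from station import manip
print(manip.sign_off())"
```

```text
the job is handed in; nothing more can be done
None
```

All four ornaments are lying flat, right side up, each in its own mould, the jar and jug were not touched, and the job is handed in at about 25 s; the sign-off gave no verdict.

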